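Nudge the slide carrier onto the pins of the loading stage

ROBOT

A 6-joint arm with a two-finger parallel gripper is mounted at the origin on the work surface. World frame = base frame: x ahead of the robot, y to its left, z up, the work surface at z = 0. Lengths are in m, angles in rad, forces in N, time in s.
With the tool pointing down it reaches from about 0.3 to 0.75 m from the base axis. Payload 8.5 kg.
Tool frame: the origin (TCP) lies midway between the tips of the shut fingers; the grasp point (between the pads) lies behind it (manip.pinch_z is the x of the grasp point in the tool frame, in m); x points along the fingers, z is the direction in which the jaws open and shut, and the axes are right-handed (so a half turn about x gives the same grasp; the last joint's range is limited). The gripper opens to 88 mm and grips with 3 to 60 N. Pads are 18 mm wide; open, the fingers measure 123 mm over their backs; the gripper's body (75 mm by 187 mm) begins 45 mm behind the grasp point.
Start: joints at [0.967, 0.381, 1.297, -0, 1.464, -0.215], TCP at [0.208, 0.509, 0.239] pointing down, gripper open.
Joint ranges: [-3.11, 3.11], [-0.89, 2.33], [0.22, 2.48], [-1.42, 4.56], [0.17, 2.85], [-2.88, 2.88]. Speed limits (rad/s): [2.39, 2.39, 3.14, 3.14, 3.14, 3.14].

INTERFACE

Orientations are given as a rotation vector (axis times angle).
In Python, from workcell import manip gives the robot as it stands.
- The arm moves only by the tool jog_arm, never from a script. Its argument "plan" is a list of rows, each a list of 7 numbers: the shift along the tool's x, y, z in mm, then the turn, a rotation vector about the tool's x, y, z in units of 5 degrees (1.0 is 5 degrees), then the finger opening in mm, from 0 to 88.1. A call has 1 to 5 rows; each row is the pose to reach, as a shift and turn from the pose commanded when the call began, along the tool's axes at that moment; what a row does not reach only later rows make up. A row lasts 1/10 s, in which the tool goes at most 50 mm and 8.59 degrees, less where a joint would pass 70% of its speed; a pose out of reach is approached as far as the arm can. A call with a gripper value outside its range is refused whole. The fingers move at their own pace and stop on an object; the grip force is fixed at half the most. Time passes only in rows, so rows that repeat a pose let the fingers close. It gives the time, the measured TCP pose, the force and the opening at its end, in the units of the state.
- manip.get_obs(): the state, without advancing time (a new reading comes with each control period).
- manip.camera(name): name is "scene" or "side" or "wrist"; returns the picture (400x640x3 uint8, red, green, blue); there is no depth.
- manip.camera_params(name): a dict with "mtx" (3x3 intrinsics, pixels), "eye" and "attitude" of the camera in the world; the wrist camera has in their place "hand_eye" (4x4, takes a point from camera to tool coordinates, whose origin is the TCP and whose axes are the tool frame's). Camera axes: x right, y down, z forward; pixel columns grow to the right and rows downward; lengths in m; the calibration is good to about 2 mm. A picture is of the moment at which its call begins: read the wrist's pose just before it. camera_params takes no time and is no camera call.
- manip.job_done(): hands the job in, once; it reports no verdict.
The state is a dict: "t": time; "joints": joint angles; "joint_velocities": joint speeds; "joint_efforts": joint torques, N m; "ee_pos": TCP position; "tcp_rot": TCP orientation; "ft_force": force on the tool from outside, world axes, zero at the start; "torque": the same for the moment, N m; "gripper_width": finger opening in m.
Only numpy, scipy, OpenCV 4.12 (cv2) and the standard library are available. Lean on these libraries where they do the work, as an engineer would, in place of code of your own. Each camera call takes 0.05 s, during which the arm holds its last target.

TASK

The slide carrier has been left askew on the loading stage, propped on the tips of the two locating pins. With the fingertips nudge the plate sideways along the stage until both its holes drop over the two pins and it lies flat on the bed, then move clear. Only push it, never lift it, and leave everything else on the bench where it stands.

Things in the scene. Friction and masses are not known exactly. Their poses are not given: they have to be found in the camera images.
- stage: Loading stage: dark flat bed fixed to the bench, 290 (x) x 250 (y) x 12 mm, no rim. Origin: centre of its underside on the bench; z up, x lengthwise, away from the robot (yaw within 0.35 rad). A thin white rectangle of 173 x 153 mm on the bed, centred, marks where the seated carrier lies: centre over the stage's centre, axes parallel. Two steel pins stand on it, hidden by the carrier at first.
- carrier: Slide carrier: loose aluminium plate 170 (x) x 150 (y) x 6 mm, 0.25-0.5 kg, four glass slides fixed in its near half, 1 mm proud; a few newtons slide it. Origin: centre of its underside; z up, x away from the robot. At the start the near edge rests on the bed, the far part on the pin tips (far edge 12 mm up); it lies 18-34 mm short along stage x, up to 18 mm off in y, up to 0.15 rad askew.
- pin_left (a point): Foot of the left pin, on the bed, on the pin's axis: 30 mm from the stage's centre along its +x, 45 mm along its +y. Pin fixed, 9 mm thick, 10 mm high, straight for the lower 5 mm, then tapering to a 4 mm flat tip. Axes as the stage's.
- pin_right (a point): Foot of the right pin, on the bed: 30 mm from the stage's centre along its +x, 45 mm along its -y; same shape as the left. Axes as the stage's.
- hole_left (a point): Centre of the left hole, at the plate's underside: 30 mm from the carrier's centre along its +x, 45 mm along its +y. Plain through hole, 12 mm wide. It begins to drop over its pin within about 4 mm of it; seated, the plate lies flat with about 1.5 mm of play, the pin tips 4 mm above its top. Axes as the carrier's.
- hole_right (a point): Centre of the right hole, at the plate's underside: 30 mm from the carrier's centre along its +x, 45 mm along its -y; 12 mm wide. Axes as the carrier's.
- beaker: small empty glass beaker, 52 mm across, 60 mm high; stands on the bench close to the stage, to be left alone; origin under its middle
- oil_bottle: small amber dropper bottle of immersion oil, 30 mm across, 62 mm high; stands on the bench close to the stage, to be left alone; origin under its middle
- slide_box: closed plastic slide box, 102 x 87 x 35 mm; stands on the bench close to the stage, to be left alone; origin under its middle
- tweezers: steel tweezers lying flat, 127 mm long; stands on the bench close to the stage, to be left alone; origin under its middle
- petri: small clear dish, 60 mm across, 14 mm high; stands on the bench close to the stage, to be left alone; origin under its middle
- pen: marker pen lying flat, 130 mm long, 12 mm thick; stands on the bench close to the stage, to be left alone; origin under its middle
Things that resemble listed ones, but are neither listed nor needed, are in the scene too. There is more than one size of the carrier; the job needs the middle-sized.

How it is judged:
By the outcome, as a careful person would: the job done as asked, in the order asked, and still so for the second after the job is handed in, with the robot touching nothing.
It also fails if it takes over 64 s, if anything falls off the work surface, if the arm or the gripper's body presses on something with over 40 N, if the wrist force passes 120 N, or if a joint passes its speed limit or range.

## Working session

There is one attempt and no reset: what is moved stays moved. The work goes in short steps, Python scripts to look and compute and a tool call to move; the robot and the scene stay as the last step left them, time stands still between calls to the robot, and variables do not carry over. Pictures are saved under pics/ and viewed, and the job is handed in when it is done.

Besides the shell and the picture viewer there is one more tool, called after "Call:" by a JSON object that holds its "api" and its "payload". jog_arm: Moves the arm, as the interface text tells. Its arguments: {"type":"object","properties":{"plan":{"type":"array"}},"required":["plan"]}

```bash
mkdir -p pics && python3 - <<'E'
from workcell import manip
import cv2
print(manip.get_obs())
print(manip.pinch_z)
for n in ["scene","side","wrist"]:
    im=manip.camera(n); cv2.imwrite(f"pics/{n}0.png",im[:,:,::-1]); p=manip.camera_params(n); print(n,p)
E
```

```text
{'t': 0.0, 'joints': array([ 9.66696771e-01,  3.81171752e-01,  1.29824110e+00,  2.97337616e-05,
        1.46361214e+00, -2.15282308e-01]), 'joint_velocities': array([ 0.00045515,  0.00137464,  0.00110081,  0.00095421, -0.00040916,
       -0.00137704]), 'joint_efforts': array([-5.42272437e-05, -4.37913179e+01, -2.24567682e+01,  7.13286828e-02,
        3.50617839e-02, -7.23836001e-05]), 'ee_pos': array([0.20832555, 0.50871729, 0.23815743]), 'tcp_rot': array([-0.9187857 ,  1.36979919,  0.91796476]), 'ft_force': array([0.17403775, 0.1139136 , 0.54693422]), 'torque': array([-0.07665828, -0.00502506,  0.01142614]), 'gripper_width': 0.08795592623392347}
-0.0187
scene {'mtx': array([[389.06957104,   0.        , 318.59084918],
       [  0.        , 389.06957104, 199.18099931],
       [  0.        ,   0.        ,   1.        ]]), 'eye': array([1.01752908, 0.42715215, 0.55103503]), 'attitude': array([-1.09958433, -2.28976657,  1.08971229])}
side {'mtx': array([[403.72992179,   0.        , 317.55783989],
       [  0.        , 403.72992179, 200.20835601],
       [  0.        ,   0.        ,   1.        ]]), 'eye': array([ 0.49920981, -0.66570856,  0.62204091]), 'attitude': array([-2.2751786 ,  0.04332548, -0.01142435])}
wrist {'mtx': array([[344.97128677,   0.        , 317.86781194],
       [  0.        , 344.97128677, 199.51328101],
       [  0.        ,   0.        ,   1.        ]]), 'hand_eye': array([[-1.65961920e-03, -3.08623986e-01,  9.51182675e-01,
        -1.45943867e-01],
       [ 6.79494256e-04, -9.51184113e-01, -3.08623267e-01,
         8.19941322e-02],
       [ 9.99998392e-01,  1.34126064e-04,  1.78831164e-03,
         1.05163586e-03],
       [ 0.00000000e+00,  0.00000000e+00,  0.00000000e+00,
         1.00000000e+00]])}
```

View pics/scene0.png

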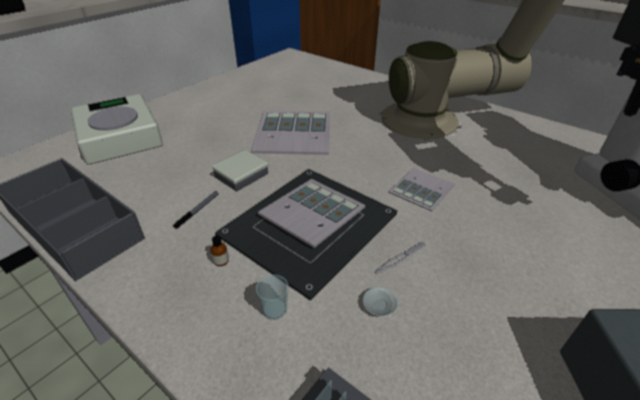

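View pics/side0.png

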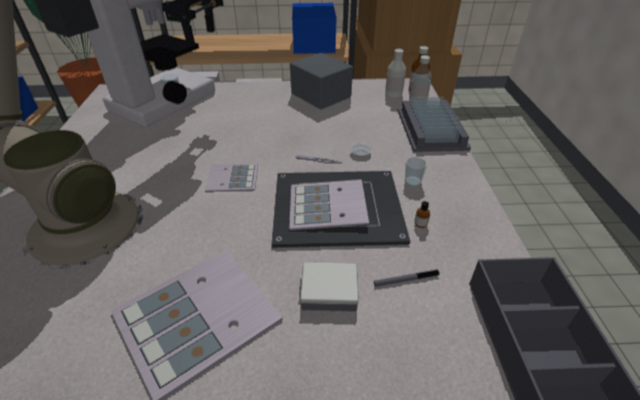

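View pics/wrist0.png

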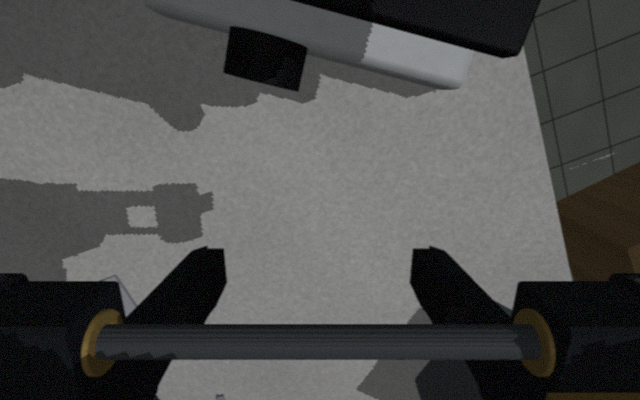

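On the stage, at scene (312,212) and side (328,204), is a mid-sized carrier. The large one at side (195,320) and the small one at side (232,177) lie on the bench, so they are decoys. I'll confirm this in enlarged crops.

```bash
python3 - <<'E'
import cv2
s=cv2.imread("pics/side0.png")[160:255,260:420]; cv2.imwrite("pics/side0c.png",cv2.resize(s,None,fx=5,fy=5,interpolation=cv2.INTER_CUBIC))
s=cv2.imread("pics/scene0.png")[160:300,210:400]; cv2.imwrite("pics/scene0c.png",cv2.resize(s,None,fx=4,fy=4,interpolation=cv2.INTER_CUBIC))
E
```

```text
(no output)
```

View pics/side0c.png

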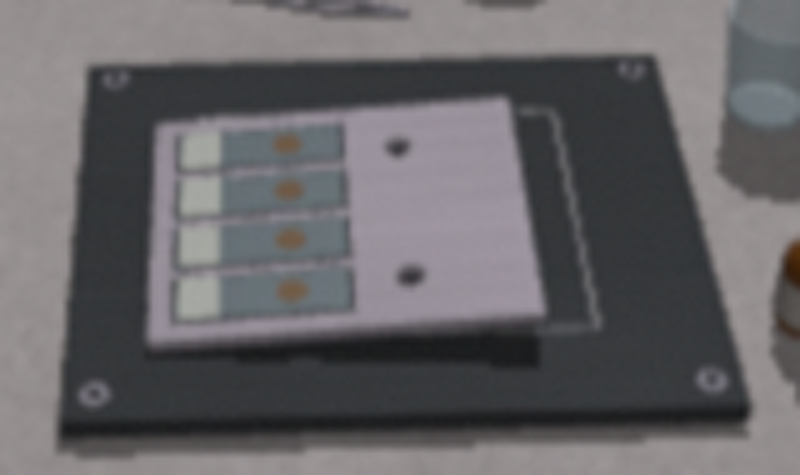

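View pics/scene0c.png

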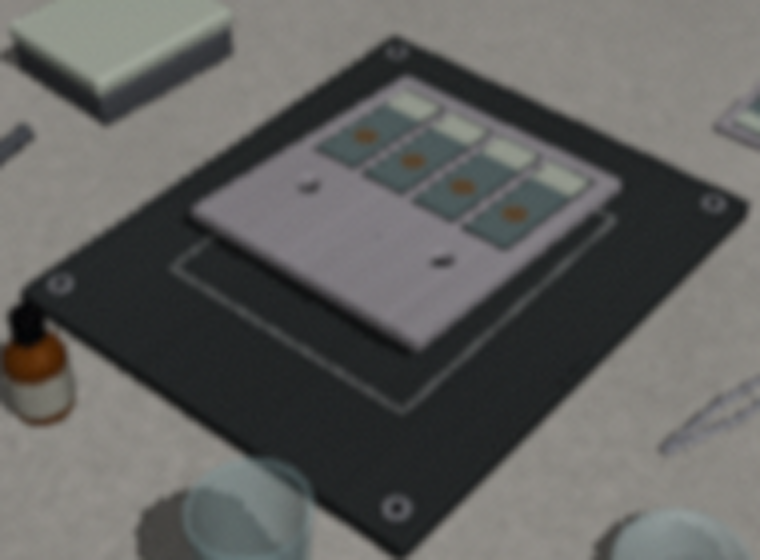

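The crops show the stage carrier matching the white rectangle in size, with its far edge raised, so it's the right one. Next I'll fit the stage and carrier poses from both views.

```bash
cat > h.py <<'E'
import numpy as np, cv2
from scipy.spatial.transform import Rotation as R
from scipy.optimize import least_squares
from workcell import manip
P={n:manip.camera_params(n) for n in("scene","side","wrist")}
def proj(n,p,o=None):
    c=P[n]; p=np.atleast_2d(p)
    if n=="wrist":
        Rt=R.from_rotvec(o["tcp_rot"]).as_matrix(); H=c["hand_eye"]
        q=((p-o["ee_pos"])@Rt-H[:3,3])@H[:3,:3]
    else: q=(p-c["eye"])@R.from_rotvec(c["attitude"]).as_matrix()
    u=q@c["mtx"].T; return u[:,:2]/u[:,2:]
def stage(s,loc): # s=x,y,yaw
    return R.from_euler("z",s[2]).apply(np.atleast_2d(loc))+[s[0],s[1],0]
def carrier(c,loc,lift=.012):
    # near edge on bed (z .012), far edge underside lift up
    a=np.arcsin(lift/.17); l=np.atleast_2d(loc).astype(float)
    l=R.from_euler("y",-a).apply(l+[.085,0,0])-[.085,0,0]
    return R.from_euler("z",c[2]).apply(l)+[c[0],c[1],.012]
def rel(s,c):
    d=R.from_euler("z",-s[2]).apply([c[0]-s[0],c[1]-s[1],0]); return d[:2]*1e3,c[2]-s[2]
E
cat > fit0.py <<'E'
from h import *
X,Y=.145,.125; rx,ry=.0865,.0765; cx,cy=.085,.075
T=lambda a,b,z=.012:[a,b,z]
off={"side":(5,260,160),"scene":(4,210,160)}
S={"side":[(T(-X,Y),90,67),(T(X,Y),656,56),(T(X,-Y),750,408),(T(-X,-Y),62,430),(T(rx,ry),552,110),(T(rx,-ry),600,327)],
"scene":[(T(-X,-Y),397,37),(T(-X,Y),747,205),(T(X,Y),402,553),(T(X,-Y),25,292),(T(rx,-ry),175,267),(T(rx,ry),402,410),(T(-rx,ry),615,215)]}
C={"side":[(T(-cx,cy,.006),155,122),(T(cx,cy,.006),510,97),(T(cx,-cy,.006),547,317),(T(-cx,-cy,.006),150,343),(T(.03,.045,.006),398,146),(T(.03,-.045,.006),411,275)],
"scene":[(T(-cx,-cy,.006),407,76),(T(-cx,cy,.006),622,185),(T(cx,cy,.006),415,350),(T(cx,-cy,.006),190,212)]}
def res(v,split=False):
    r={}
    for n in off:
        f,u0,v0=off[n]; o=v[6:8] if n=="side" else v[8:10]
        for k,D,fn,q in(("S",S,stage,v[:3]),("C",C,carrier,v[3:6])):
            L=np.array([d[0] for d in D[n]]); uv=np.array([d[1:] for d in D[n]],float)/f+[u0,v0]+[(.5/f-.5)]*2
            r[n+k]=(proj(n,fn(q,L))+o-uv)
    if split: return r
    return np.concatenate([x.ravel() for x in r.values()]+[v[6:]*1])
v0=np.r_[.5,0,0,.48,0,0,np.zeros(4)]
s=least_squares(res,v0,loss="soft_l1"); v=s.x
print(v.round(4)); print("rel mm,rad",rel(v[:3],v[3:6]))
for k,x in res(v,True).items(): print(k,x.round(2).tolist())
o=manip.get_obs(); print(R.from_rotvec(o["tcp_rot"]).as_matrix().round(3))
E
python3 fit0.py
```

```text
[ 0.5646  0.04   -0.0067  0.5427  0.0309 -0.0139  0.3459  0.5526  0.6928
  0.3703]
rel mm,rad (array([-21.77920484,  -9.26766536]), np.float64(-0.0072447739840983665))
sideS [[-0.68, -0.34], [-0.25, -0.64], [0.82, -0.3], [-0.96, -1.2], [0.14, 0.7], [-0.52, 0.44]]
sideC [[0.8, 0.7], [-0.04, 0.51], [-0.13, -0.66], [-0.21, -0.26], [0.34, 0.16], [0.3, 0.08]]
sceneS [[-0.71, -0.73], [1.36, -0.64], [-0.02, -0.52], [-1.82, -0.57], [-0.92, 0.62], [0.27, 1.0], [0.0, 1.41]]
sceneC [[-0.04, 0.81], [-0.2, -0.01], [0.39, -0.94], [0.42, -0.26]]
[[-0.001 -0.925  0.379]
 [-0.001  0.379  0.925]
 [-1.     0.    -0.001]]
```

Call:
{"api": "jog_arm", "payload": {"plan": [[20, -600, -260, -4.5, 0, 0, 88], [20, -600, -260, -4.5, 0, 0, 88], [20, -600, -260, -4.5, 0, 0, 88], [20, -600, -260, -4.5, 0, 0, 88], [20, -600, -260, -4.5, 0, 0, 88]]}}

```text
t: 0.65
ee_pos: [0.3765, 0.3366, 0.2314]
tcp_rot: [-1.212, 1.207, 1.213]
ft_force: [0.2, 1.0, -0.0]
gripper_width: 0.0879
```

Call:
{"api": "jog_arm", "payload": {"plan": [[10, -285, -297, 0, 0, 0, 88], [10, -285, -297, 0, 0, 0, 88], [10, -285, -297, 0, 0, 0, 88], [10, -285, -297, 0, 0, 0, 88], [10, -285, -297, 0, 0, 0, 88]]}}

```text
t: 1.15
ee_pos: [0.5504, 0.1567, 0.2252]
tcp_rot: [-1.212, 1.208, 1.212]
ft_force: [-0.3, 0.6, 0.6]
gripper_width: 0.0878
```

Call:
{"api": "jog_arm", "payload": {"plan": [[3, -120, -120, 0, 0, 0, 88], [3, -120, -120, 0, 0, 0, 88], [3, -120, -120, 0, 0, 0, 88], [3, -120, -120, 0, 0, 0, 88], [3, -120, -120, 0, 0, 0, 88]]}}

```text
t: 1.65
ee_pos: [0.671, 0.0366, 0.2208]
tcp_rot: [-1.209, 1.21, 1.211]
ft_force: [-0.7, 0.4, -0.2]
gripper_width: 0.0879
```

```bash
python3 - <<'E'
from h import *
o=manip.get_obs(); np.save("o1.npy",o,allow_pickle=True)
im=manip.camera("wrist"); cv2.imwrite("pics/w1.png",im[:,:,::-1]); print(o["t"],o["ee_pos"],o["tcp_rot"])
E
```

```text
1.65 [0.67097762 0.03657    0.22077685] [-1.20912301  1.2099879   1.21087676]
```

View pics/w1.png

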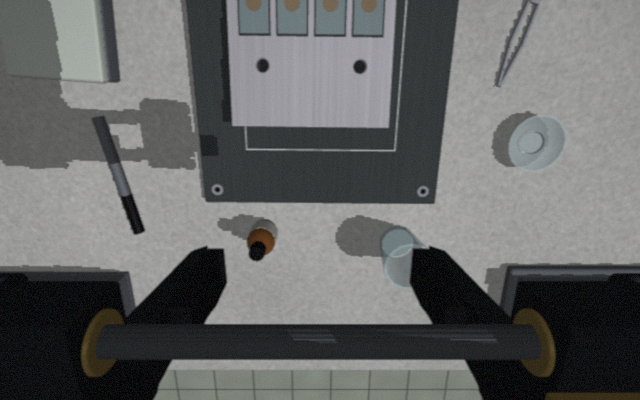

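The wrist view shows the far part of the stage clearly: carrier holes at (263,66) and (360,67), rectangle far edge at row 150. I'll back off 100 mm to see the whole stage.

Call:
{"api": "jog_arm", "payload": {"plan": [[-10, 100, 0, 0, 0, 0, 88], [-10, 100, 0, 0, 0, 0, 88], [-10, 100, 0, 0, 0, 0, 88], [-10, 100, 0, 0, 0, 0, 88]]}}

```text
t: 2.1
ee_pos: [0.5685, 0.0399, 0.2335]
tcp_rot: [-1.214, 1.206, 1.212]
ft_force: [0.7, 0.4, 0.0]
gripper_width: 0.0877
```

```bash
python3 - <<'E'
from h import *
o=manip.get_obs(); np.save("o2.npy",o,allow_pickle=True)
im=manip.camera("wrist"); cv2.imwrite("pics/w2.png",im[:,:,::-1]); print(o["t"],o["ee_pos"],o["tcp_rot"],abs(o["joint_velocities"]).max())
cv2.imwrite("pics/w2c.png",cv2.resize(im[0:290,160:480,::-1],None,fx=2.0,fy=2.0,interpolation=cv2.INTER_CUBIC))
E
```

```text
2.1 [0.56854823 0.0398645  0.23352758] [-1.21377663  1.2057006   1.21203465] 0.0706291753085699
```

View pics/w2c.png

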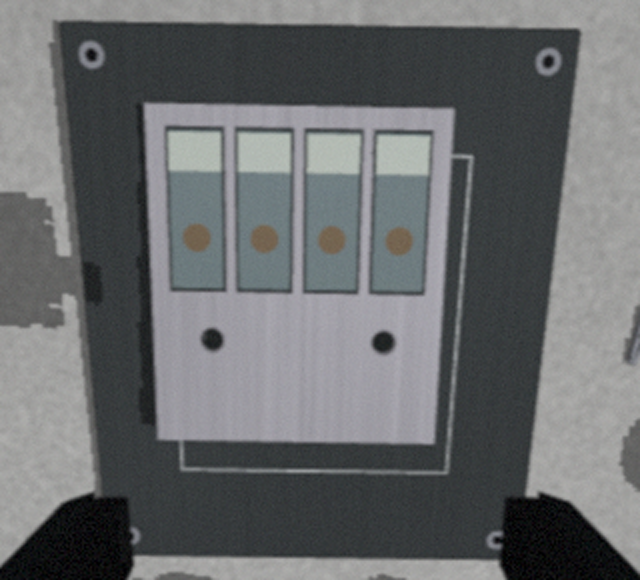

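```bash
cat > fitw.py <<'E'
from h import *
X,Y=.145,.125; rx,ry=.0865,.0765; cx,cy=.085,.075
T=lambda a,b,z=.012:[a,b,z]
def fit(o,S,C,f,u0,v0,lift=.012,fixS=None,off=True):
    def res(v,split=False):
        r={}
        for k,D,fn in(("S",S,lambda L:stage(v[:3] if fixS is None else fixS,L)),("C",C,lambda L:carrier(v[3:6],L,lift))):
            if not D: continue
            L=np.array([d[0] for d in D]); uv=np.array([d[1:] for d in D],float)/f+[u0,v0]+[(.5/f-.5)]*2
            r[k]=proj("wrist",fn(L),o)+v[6:8]-uv
        if split: return r
        return np.concatenate([x.ravel() for x in r.values()]+[v[6:]*(1 if off else 1e3)])
    v=least_squares(res,np.r_[.56,.04,0,.54,.03,0,0,0],loss="soft_l1").x
    print("v",v.round(4)); s=v[:3] if fixS is None else fixS
    print("rel mm,rad",rel(s,v[3:6]))
    for k,x in res(v,True).items(): print(k,x.round(2).tolist())
    return v
E
python3 - <<'E'
from fitw import *
o=np.load("o2.npy",allow_pickle=True).item()
S=[(T(-X,-Y),58,22),(T(-X,Y),579,30),(T(X,Y),527,558),(T(-rx,ry),472,155),(T(rx,ry),447,472),(T(rx,-ry),181,468)]
C=[(T(-cx,-cy,.006),144,103),(T(-cx,cy,.006),455,108),(T(cx,cy,.006),435,443),(T(cx,-cy,.006),158,440),(T(.03,-.045,.006),212,340),(T(.03,.045,.006),383,342)]
v=fit(o,S,C,2,160,0); np.save("v.npy",v)
fit(o,S,C,2,160,0,off=False)
E
```

```text
v [ 0.5644  0.0426 -0.0026  0.5413  0.0326 -0.0088  0.0116 -0.4752]
rel mm,rad (array([-23.09963393, -10.04423999]), np.float64(-0.006210136292903779))
S [[-0.65, -0.28], [1.57, -1.68], [-3.05, 1.32], [-0.55, 0.41], [0.3, -0.17], [1.41, 0.9]]
C [[0.15, 0.09], [-0.34, 0.08], [-0.2, -0.01], [0.34, -0.3], [-0.13, -0.09], [0.2, 0.11]]
v [ 0.564   0.0426 -0.0024  0.5408  0.0326 -0.0088  0.     -0.    ]
rel mm,rad (array([-23.10880016, -10.03722394]), np.float64(-0.006396454790927815))
S [[-0.73, -0.34], [1.61, -1.79], [-2.99, 1.43], [-0.53, 0.37], [0.34, -0.08], [1.4, 1.01]]
C [[0.12, 0.02], [-0.31, 0.02], [-0.17, 0.05], [0.32, -0.24], [-0.15, -0.06], [0.21, 0.13]]
```

```bash
python3 - <<'E'
from fitw import *
o=np.load("o2.npy",allow_pickle=True).item()
C=[(T(-cx,-cy,.006),144,103),(T(-cx,cy,.006),455,108),(T(cx,cy,.006),435,443),(T(cx,-cy,.006),158,440),(T(.03,-.045,.006),212,340),(T(.03,.045,.006),383,342)]
R3=[(T(-rx,ry),472,155),(T(rx,ry),447,472),(T(rx,-ry),181,468)]
fit(o,R3,C,2,160,0,off=False)
v=fit(o,R3+[(T(-X,-Y),58,22),(T(-X,Y),579,30)],C,2,160,0,off=False)
im=cv2.imread("pics/w2c.png")
for L in [[T(a,b) for a,b in((-X,-Y),(X,-Y),(X,Y),(-X,Y))],[T(a,b) for a,b in((-rx,-ry),(rx,-ry),(rx,ry),(-rx,ry))]]:
    p=(proj("wrist",stage(v[:3],L),o)+.5-[160,0])*2-.5
    cv2.polylines(im,[p.round().astype(int)],True,(0,0,255),1)
p=(proj("wrist",stage(v[:3],[T(.03,.045,.022),T(.03,-.045,.022)]),o)+.5-[160,0])*2
for q in p: cv2.circle(im,tuple(int(i) for i in q),4,(0,255,0),1)
cv2.imwrite("pics/w2o.png",im)
E
```

```text
v [ 0.5632  0.0424 -0.0104  0.5408  0.0326 -0.0088 -0.      0.    ]
rel mm,rad (array([-22.24683694,  -9.98734239]), np.float64(0.001647107122925394))
S [[-0.06, 0.2], [-0.45, -0.22], [0.54, -0.1]]
C [[0.12, 0.02], [-0.31, 0.02], [-0.17, 0.05], [0.32, -0.24], [-0.15, -0.06], [0.21, 0.13]]
v [ 0.5642  0.0422 -0.0065  0.5408  0.0326 -0.0088 -0.     -0.    ]
rel mm,rad (array([-23.30273995,  -9.68990609]), np.float64(-0.002227249535872001))
S [[-0.66, 0.95], [-0.38, 0.35], [0.7, 0.94], [-0.59, -0.68], [1.67, -0.9]]
C [[0.12, 0.02], [-0.31, 0.02], [-0.17, 0.05], [0.32, -0.24], [-0.15, -0.06], [0.21, 0.13]]
```

View pics/w2o.png

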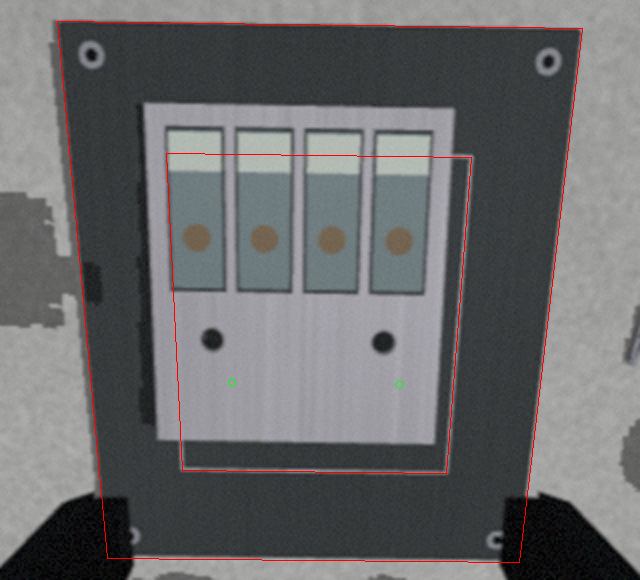

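```bash
python3 - <<'E'
from h import *
o=manip.get_obs(); print(o["joints"].round(3)); print(R.from_rotvec(o["tcp_rot"]).as_matrix().round(3))
o1=np.load("o1.npy",allow_pickle=True).item(); print(o1["joints"].round(3))
o=manip.get_obs();
# heights/positions of other objects near -y side: slide box corner px in scene approx via side view
def ray(n,uv,z):
    c=P[n]; d=R.from_rotvec(c["attitude"]).as_matrix()@np.linalg.inv(c["mtx"])@[*uv,1]; e=c["eye"]; return e+d*(z-e[2])/d[2]
for uv in [(304,264),(357,264),(357,292),(301,291)]: print(ray("side",uv,.035).round(3))
for uv in [(422,228),(414,183)]: print(ray("side",uv,0).round(3))
for uv in [(375,283),(438,273)]: print(ray("side",uv,.006).round(3))
E
```

```text
[-0.138  0.421  1.248  0.     1.47  -1.714]
[[ 0.002 -1.    -0.005]
 [-0.    -0.005  1.   ]
 [-1.    -0.002 -0.   ]]
[-0.121  0.615  0.942 -0.     1.586 -1.693]
[ 0.488 -0.161  0.035]
[ 0.588 -0.165  0.035]
[ 0.581 -0.229  0.035]
[ 0.482 -0.223  0.035]
[ 0.747 -0.038  0.   ]
[0.764 0.121 0.   ]
[ 0.621 -0.188  0.006]
[ 0.747 -0.169  0.006]
```

Carrier offset is about (-22.5, -9.9) mm with yaw close to 0. The plan is a +y push on the right side with both open fingertips along x, then a +x push on the near edge. First I'll move the tool to the right side and turn it 90°.

```bash
cat >> h.py <<'E'
def go(pos,yaw,lag=None):
    o=manip.get_obs(); Rt=R.from_rotvec(o["tcp_rot"])
    z=np.array([np.cos(yaw),np.sin(yaw),0]); x=np.array([0,0,-1.]); y=np.cross(z,x)
    D=R.from_matrix(np.c_[x,y,z]); d=Rt.inv().apply(np.array(pos)-o["ee_pos"])*1e3
    w=(Rt.inv()*D).as_rotvec()/np.deg2rad(5)
    print("t",o["t"],"pos",o["ee_pos"].round(4),"F",o["ft_force"].round(1)); print("row",d.round(1).tolist(),w.round(2).tolist())
E
python3 -c "
from h import *
go([.540,-.075,.10],-.009)"
```

```text
t 2.15 pos [0.5697 0.0395 0.2333] F [ 0.2 -0.6  0.5]
row [133.2, 30.5, -114.4] [18.16, 0.02, 0.02]
```

Call:
{"api": "jog_arm", "payload": {"plan": [[100, 29, -115, 18.1, 0, 0, 88], [100, 29, -115, 18.1, 0, 0, 88], [100, 29, -115, 18.1, 0, 0, 88], [100, 29, -115, 18.1, 0, 0, 88], [100, 29, -115, 18.1, 0, 0, 88]]}}

```text
t: 2.65
ee_pos: [0.5417, -0.0777, 0.131]
tcp_rot: [-0.637, 1.476, 0.639]
ft_force: [0.9, -0.3, 0.7]
gripper_width: 0.088
```

```bash
python3 -c "
from h import *
go([.540,-.075,.08],-.009)"
```

```text
t 2.65 pos [ 0.5417 -0.0777  0.131 ] F [ 0.9 -0.3  0.7]
row [51.0, 3.0, 0.8] [9.46, -0.01, -0.01]
```

Call:
{"api": "jog_arm", "payload": {"plan": [[20, 2, 0, 9.5, 0, 0, 88], [20, 2, 0, 9.5, 0, 0, 88], [20, 2, 0, 9.5, 0, 0, 88], [50, 2, 0, 9.5, 0, 0, 88], [50, 2, 0, 9.5, 0, 0, 88]]}}

```text
t: 3.15
ee_pos: [0.5397, -0.0746, 0.0795]
tcp_rot: [-0.053, 1.574, 0.055]
ft_force: [0.0, 0.1, 0.6]
gripper_width: 0.0878
```

Call:
{"api": "jog_arm", "payload": {"plan": [[0, 0, 0, 1, 0, 0, 88], [0, 0, 0, 1, 0, 0, 88]]}}

```text
t: 3.35
ee_pos: [0.5409, -0.0751, 0.082]
tcp_rot: [0.01, 1.57, -0.01]
ft_force: [-0.4, -0.7, 0.1]
gripper_width: 0.0882
```

```bash
python3 - <<'E'
from h import *
go([.540,-.075,.0145],-.009)
o=manip.get_obs(); np.save("o3.npy",o,allow_pickle=True)
im=manip.camera("wrist"); cv2.imwrite("pics/w3.png",im[:,:,::-1])
im=manip.camera("side"); cv2.imwrite("pics/s3.png",cv2.resize(im[100:300,200:460,::-1],None,fx=3,fy=3))
E
```

```text
t 3.35 pos [ 0.5409 -0.0751  0.082 ] F [-0.4 -0.7  0.1]
row [67.5, 0.1, -0.9] [-0.04, 0.01, 0.0]
```

View pics/w3.png

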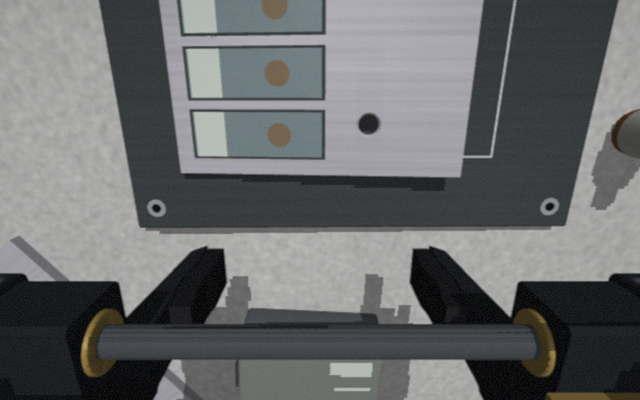

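View pics/s3.png

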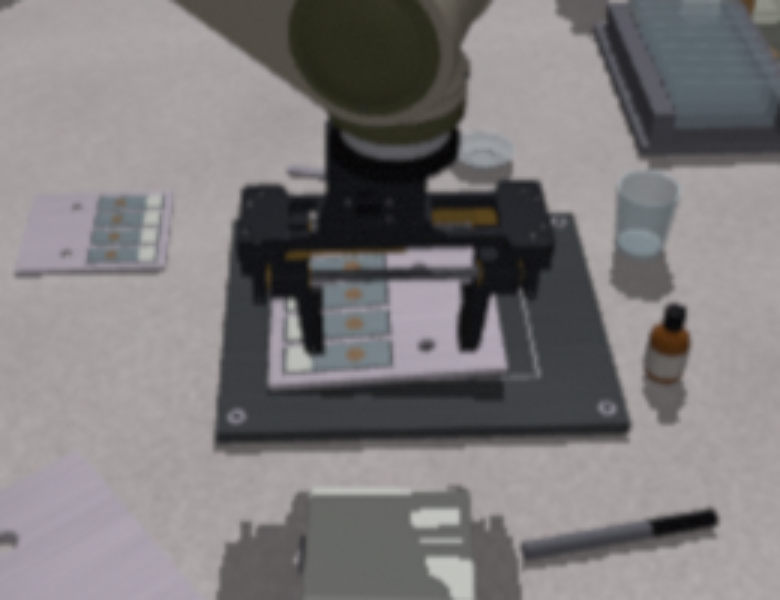

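The fingertips sit to the right of the plate over bare bed, well clear of the slide box and bottle. Lowering.

Call:
{"api": "jog_arm", "payload": {"plan": [[45, 0, -1, 0, 0, 0, 88], [65, 0, -1, 0, 0, 0, 88], [66, 0, -1, 0, 0, 0, 88], [66, 0, -1, 0, 0, 0, 88]]}}

```text
t: 3.85
ee_pos: [0.5393, -0.0752, 0.0168]
tcp_rot: [0.009, 1.57, -0.009]
ft_force: [0.1, -0.7, -0.8]
gripper_width: 0.0879
```

```bash
python3 - <<'E'
from h import *
go([.540,-.0424-.009,.0155],-.009)
o=manip.get_obs(); np.save("o4.npy",o,allow_pickle=True)
im=manip.camera("wrist"); cv2.imwrite("pics/w4.png",im[:,:,::-1])
E
```

```text
t 3.85 pos [ 0.5393 -0.0752  0.0168] F [ 0.1 -0.7 -0.8]
row [1.3, 23.8, 0.4] [-0.03, 0.01, 0.0]
```

View pics/w4.png

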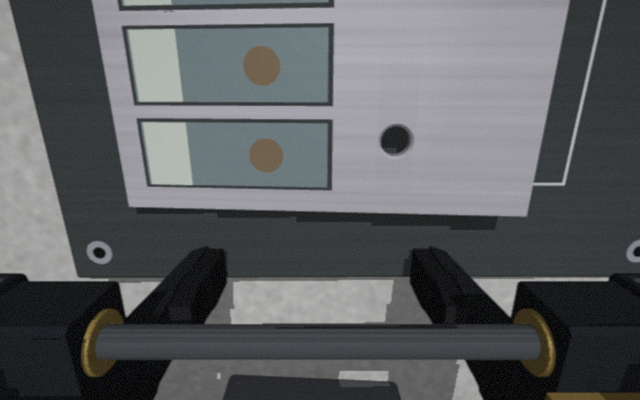

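Call:
{"api": "jog_arm", "payload": {"plan": [[1, 6, 0, 0, 0, 0, 88], [1, 12, 0, 0, 0, 0, 88], [1, 17, 0, 0, 0, 0, 88], [1, 20, 0, 0, 0, 0, 88], [1, 22, 0, 0, 0, 0, 88]]}}

```text
t: 4.4
ee_pos: [0.5393, -0.053, 0.0158]
tcp_rot: [0.009, 1.57, -0.01]
ft_force: [-1.9, -2.9, 1.2]
gripper_width: 0.0882
```

Call:
{"api": "jog_arm", "payload": {"plan": [[0, 2, 0, 0, 0, 0, 88], [0, 4, 0, 0, 0, 0, 88], [0, 5, 0, 0, 0, 0, 88]]}}

```text
t: 4.7
ee_pos: [0.5393, -0.0482, 0.0156]
tcp_rot: [0.01, 1.57, -0.01]
ft_force: [-0.6, -3.7, 3.2]
gripper_width: 0.0881
```

```bash
python3 - <<'E'
from h import *
go([.540,-.0424,.0155],-.009)
o=manip.get_obs(); np.save("o5.npy",o,allow_pickle=True)
im=manip.camera("wrist"); cv2.imwrite("pics/w5.png",im[:,:,::-1])
E
```

```text
t 4.7 pos [ 0.5393 -0.0482  0.0156] F [-0.6 -3.7  3.2]
row [0.1, 5.8, 0.6] [-0.04, 0.01, 0.0]
```

View pics/w5.png

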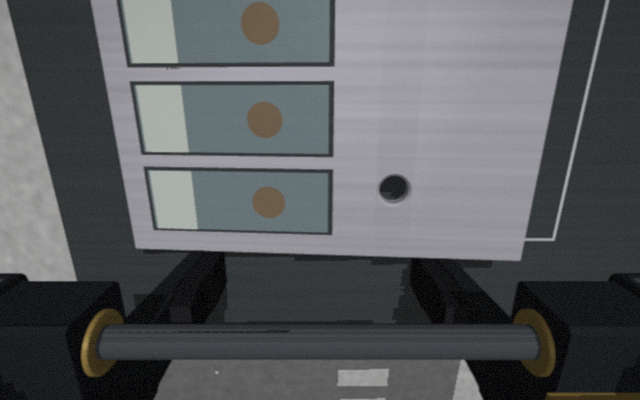

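```bash
python3 - <<'E'
from fitw import *
o=np.load("o5.npy",allow_pickle=True).item()
s=[.5632,.0424,-.0104]
print(proj("wrist",stage(s,[T(rx,-ry),T(rx,.03)]),o))
C=[(T(-cx,-cy,.006),136,248),(T(cx,-cy,.006),521,261),(T(.03,-.045,.006),394,188)]
fit(o,[(T(rx,-ry),553,240)],C,1,0,0,fixS=s)
E
```

```text
[[551.50459    238.05623487]
 [609.9423418  -20.6689458 ]]
v [ 0.56    0.04   -5.2902  0.541   0.0397 -0.0113  0.7891  1.0093]
rel mm,rad (array([-22.16936056,  -2.93529685]), np.float64(-0.0008907944347843304))
S [[-0.71, -0.93]]
C [[-0.39, -0.16], [-0.08, -1.02], [0.45, 1.58]]
```

Offset is now about -2.9 mm in y with yaw held near zero. I'll push 3 mm more, then back away.

Call:
{"api": "jog_arm", "payload": {"plan": [[0, 1, 0, 0, 0, 0, 88], [0, 2, 0, 0, 0, 0, 88], [0, 3, 0, 0, 0, 0, 88], [0, 3, 0, 0, 0, 0, 88]]}}

```text
t: 5.15
ee_pos: [0.5391, -0.0449, 0.0154]
tcp_rot: [0.01, 1.571, -0.01]
ft_force: [-0.7, -1.2, 1.5]
gripper_width: 0.0877
```

```bash
python3 - <<'E'
from fitw import *
go([.540,-.0424,.0155],-.009)
o=manip.get_obs(); np.save("o6.npy",o,allow_pickle=True)
im=manip.camera("wrist"); cv2.imwrite("pics/w6.png",im[:,:,::-1])
cv2.imwrite("pics/w6c.png",cv2.resize(im[150:300,60:640,::-1],None,fx=1.37,fy=1.37,interpolation=cv2.INTER_CUBIC))
E
```

```text
t 5.15 pos [ 0.5391 -0.0449  0.0154] F [-0.7 -1.2  1.5]
row [-0.1, 2.6, 0.8] [-0.04, -0.0, -0.0]
```

View pics/w6.png

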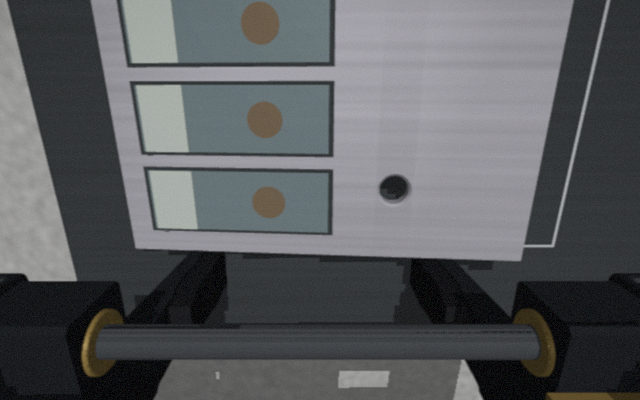

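Call:
{"api": "jog_arm", "payload": {"plan": [[0, -8, 0, 0, 0, 0, 88], [0, -25, 0, 0, 0, 0, 88], [-40, -30, 0, 0, 0, 0, 88], [-90, -30, 0, 0, 0, 0, 88], [-140, -30, 0, 0, 0, 0, 88]]}}

```text
t: 5.7
ee_pos: [0.5381, -0.0753, 0.1565]
tcp_rot: [0.011, 1.573, -0.009]
ft_force: [0.8, -0.2, -0.1]
gripper_width: 0.088
```

```bash
python3 -c "
from h import *
go([.568,.04,.233],1.56)"
```

```text
t 5.7 pos [ 0.5381 -0.0753  0.1565] F [ 0.8 -0.2 -0.1]
row [-76.4, 115.8, 28.2] [-18.03, -0.01, -0.03]
```

Call:
{"api": "jog_arm", "payload": {"plan": [[-80, 115, 30, -18, 0, 0, 88], [-80, 115, 30, -18, 0, 0, 88], [-80, 115, 30, -18, 0, 0, 88], [-80, 115, 30, -18, 0, 0, 88], [-80, 115, 30, -18, 0, 0, 88]]}}

```text
t: 6.2
ee_pos: [0.5702, 0.0405, 0.2357]
tcp_rot: [-0.583, 1.491, 0.583]
ft_force: [0.4, -0.7, 0.4]
gripper_width: 0.0882
```

```bash
python3 -c "
from h import *
go([.568,.04,.233],1.56)"
```

```text
t 6.2 pos [0.5702 0.0405 0.2357] F [ 0.4 -0.7  0.4]
row [2.7, 1.1, -2.0] [-9.33, 0.01, 0.0]
```

Call:
{"api": "jog_arm", "payload": {"plan": [[2, 0, -1, -9.3, 0, 0, 88], [2, 0, -1, -9.3, 0, 0, 88], [2, 0, -1, -9.3, 0, 0, 88], [2, 0, -1, -9.3, 0, 0, 88], [2, 0, -1, -9.3, 0, 0, 88]]}}

```text
t: 6.7
ee_pos: [0.5692, 0.0387, 0.2329]
tcp_rot: [-1.151, 1.245, 1.153]
ft_force: [-0.4, -0.3, 1.1]
gripper_width: 0.0879
```

Call:
{"api": "jog_arm", "payload": {"plan": [[0, 0, 0, -1, 0, 0, 88], [0, 0, 0, -1, 0, 0, 88], [0, 0, 0, -1, 0, 0, 88]]}}

```text
t: 7.0
ee_pos: [0.5693, 0.0387, 0.2331]
tcp_rot: [-1.209, 1.209, 1.211]
ft_force: [0.7, 0.7, -1.4]
gripper_width: 0.0879
```

```bash
python3 - <<'E'
from h import *
go([.42,.042,.0155],1.561)
o=manip.get_obs(); np.save("o7.npy",o,allow_pickle=True)
im=manip.camera("wrist"); cv2.imwrite("pics/w7.png",im[:,:,::-1])
cv2.imwrite("pics/w7c.png",cv2.resize(im[0:290,160:480,::-1],None,fx=2.0,fy=2.0,interpolation=cv2.INTER_CUBIC))
E
```

```text
t 7.0 pos [0.5693 0.0387 0.2331] F [ 0.7  0.7 -1.4]
row [217.7, 149.2, 3.4] [0.13, 0.0, -0.01]
```

View pics/w7c.png

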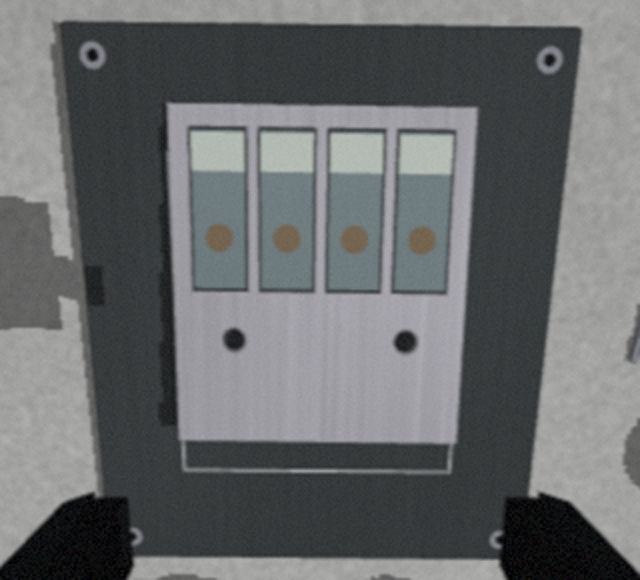

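```bash
python3 - <<'E'
from fitw import *
o=np.load("o7.npy",allow_pickle=True).item()
C=[(T(-cx,-cy,.006),167,102),(T(-cx,cy,.006),478,107),(T(cx,cy,.006),456,443),(T(cx,-cy,.006),180,440),(T(.03,-.045,.006),234,340),(T(.03,.045,.006),404,342)]
R3=[(T(rx,ry),450,472),(T(rx,-ry),184,469)]
v=fit(o,R3,C,2,160,0,off=False)
fit(o,R3+[(T(-X,-Y),60,22),(T(-X,Y),580,29)],C,2,160,0,off=False)
fit(o,R3,C,2,160,0,fixS=[.5632,.0424,-.0104])
E
```

```text
v [ 0.5637  0.0428 -0.0113  0.5408  0.043  -0.0112  0.      0.    ]
rel mm,rad (array([-2.28613111e+01,  6.36447043e-03]), np.float64(0.00011856965572696644))
S [[-0.41, -0.03], [0.41, -0.02]]
C [[0.17, 0.36], [-0.18, 0.1], [-0.01, -0.11], [-0.22, -0.19], [-0.33, -0.15], [0.63, -0.09]]
v [ 0.5647  0.0422 -0.0082  0.5408  0.043  -0.0112  0.     -0.    ]
rel mm,rad (array([-23.82772275,   0.60184999]), np.float64(-0.0029929551844421476))
S [[-0.67, 0.55], [0.24, 0.94], [-0.79, -0.18], [2.01, -0.56]]
C [[0.17, 0.36], [-0.18, 0.1], [-0.01, -0.11], [-0.22, -0.19], [-0.33, -0.15], [0.63, -0.09]]
v [ 0.56    0.04   -1.2731  0.5405  0.0429 -0.0113  0.1483  0.311 ]
rel mm,rad (array([-22.66967453,   0.23238055]), np.float64(-0.0008687232707395558))
S [[-0.47, -0.18], [0.3, -0.06]]
C [[0.15, 0.31], [-0.16, 0.07], [0.01, -0.06], [-0.23, -0.15], [-0.34, -0.14], [0.64, -0.07]]
```

The plate is now aligned in y and yaw, 22.8 mm short along x. I'll move behind the near edge.

Call:
{"api": "jog_arm", "payload": {"plan": [[0, 50, 5, 0.15, 0, 0, 88], [20, 100, 5, 0.15, 0, 0, 88], [60, 140, 5, 0.15, 0, 0, 88], [100, 154, 5, 0.15, 0, 0, 88], [140, 154, 5, 0.15, 0, 0, 88]]}}

```text
t: 7.55
ee_pos: [0.4129, 0.0436, 0.0927]
tcp_rot: [-1.201, 1.214, 1.201]
ft_force: [1.9, -0.1, -0.1]
gripper_width: 0.088
```

```bash
python3 - <<'E'
from h import *
go([.416,.044,.0155],1.560)
im=manip.camera("side"); cv2.imwrite("pics/s8.png",cv2.resize(im[100:300,200:460,::-1],None,fx=3,fy=3))
E
```

```text
t 7.55 pos [0.4129 0.0436 0.0927] F [ 1.9 -0.1 -0.1]
row [77.2, -3.1, 0.5] [-0.0, 0.0, 0.0]
```

View pics/s8.png

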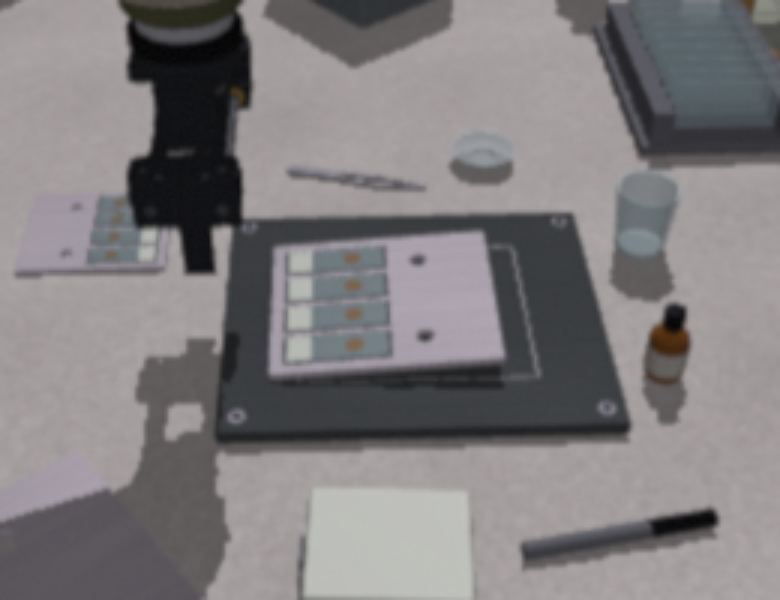

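The fingertips are just behind the stage's near edge and clear of the small decoy carrier. Lower, then approach.

Call:
{"api": "jog_arm", "payload": {"plan": [[35, -3, 0, 0, 0, 0, 88], [65, -3, 0, 0, 0, 0, 88], [76, -3, 0, 0, 0, 0, 88], [77, -3, 0, 0, 0, 0, 88]]}}

```text
t: 8.0
ee_pos: [0.4187, 0.0431, 0.0159]
tcp_rot: [-1.2, 1.215, 1.203]
ft_force: [-0.1, -0.1, -0.1]
gripper_width: 0.088
```

Call:
{"api": "jog_arm", "payload": {"plan": [[0, -6, 0, 0, 0, 0, 88], [0, -12, 0, 0, 0, 0, 88], [0, -18, 0, 0, 0, 0, 88], [0, -22, 0, 0, 0, 0, 88], [0, -25, 0, 0, 0, 0, 88]]}}

```text
t: 8.5
ee_pos: [0.4441, 0.0429, 0.0167]
tcp_rot: [-1.203, 1.213, 1.202]
ft_force: [-0.5, -0.3, -0.3]
gripper_width: 0.088
```

Call:
{"api": "jog_arm", "payload": {"plan": [[1.5, -1, 0, 0, 0, 0, 88], [1.5, -4, 0, 0, 0, 0, 88], [1.5, -7, 0, 0, 0, 0, 88], [1.5, -10, 0, 0, 0, 0, 88], [1.5, -12, 0, 0, 0, 0, 88]]}}

```text
t: 9.0
ee_pos: [0.4556, 0.0429, 0.0148]
tcp_rot: [-1.202, 1.214, 1.203]
ft_force: [-0.9, 0.0, -1.0]
gripper_width: 0.088
```

```bash
python3 - <<'E'
from h import *
go([.468,.044,.0155],1.560)
im=manip.camera("side"); cv2.imwrite("pics/s9.png",cv2.resize(im[150:260,250:420,::-1],None,fx=4.6,fy=4.6,interpolation=cv2.INTER_CUBIC))
im=manip.camera("scene"); cv2.imwrite("pics/c9.png",cv2.resize(im[150:300,210:400,::-1],None,fx=4,fy=4,interpolation=cv2.INTER_CUBIC))
E
```

```text
t 9.0 pos [0.4556 0.0429 0.0148] F [-0.9  0.  -1. ]
row [-0.7, -12.4, 1.2] [0.02, 0.0, -0.0]
```

View pics/s9.png

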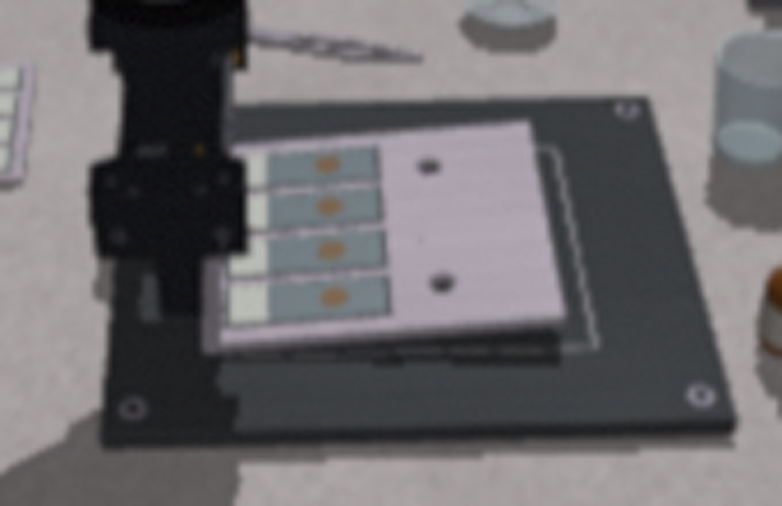

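View pics/c9.png

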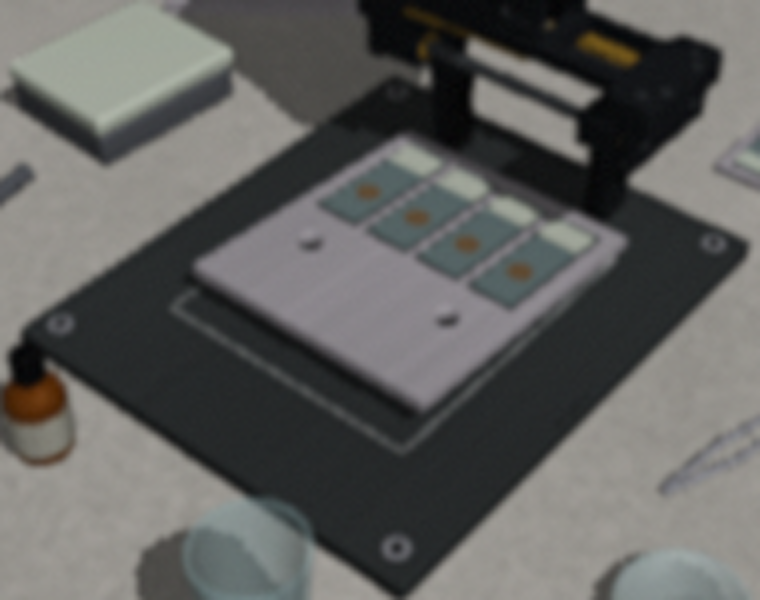

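Call:
{"api": "jog_arm", "payload": {"plan": [[0, -2, 0, 0, 0, 0, 88], [0, -4, 0, 0, 0, 0, 88], [0, -6, 0, 0, 0, 0, 88], [0, -6, 0, 0, 0, 0, 88]]}}

```text
t: 9.5
ee_pos: [0.4619, 0.0428, 0.0149]
tcp_rot: [-1.203, 1.213, 1.202]
ft_force: [-0.9, 0.8, -0.5]
gripper_width: 0.0884
```

```bash
python3 - <<'E'
from h import *
go([.468,.044,.0155],1.560)
im=manip.camera("side"); cv2.imwrite("pics/s10.png",cv2.resize(im[150:260,250:420,::-1],None,fx=4.6,fy=4.6,interpolation=cv2.INTER_CUBIC))
im=manip.camera("scene"); cv2.imwrite("pics/c10.png",cv2.resize(im[150:300,210:400,::-1],None,fx=4,fy=4,interpolation=cv2.INTER_CUBIC))
E
```

```text
t 9.5 pos [0.4619 0.0428 0.0149] F [-0.9  0.8 -0.5]
row [-0.6, -6.1, 1.3] [0.02, -0.0, 0.01]
```

View pics/s10.png

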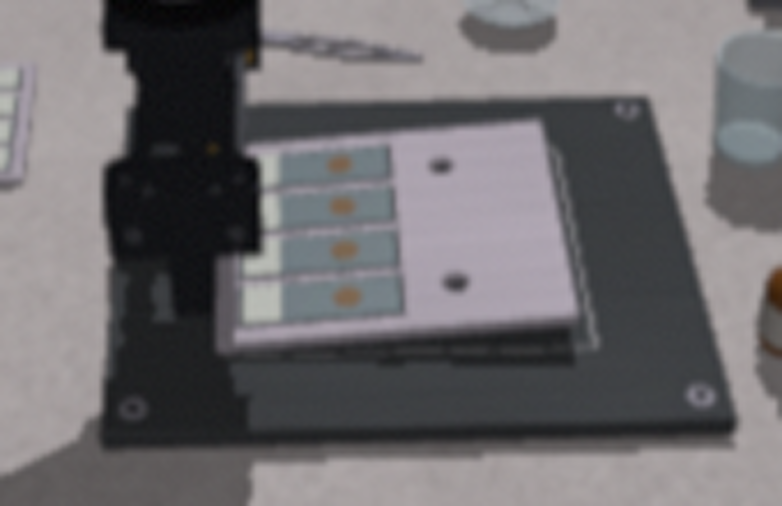

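View pics/c10.png

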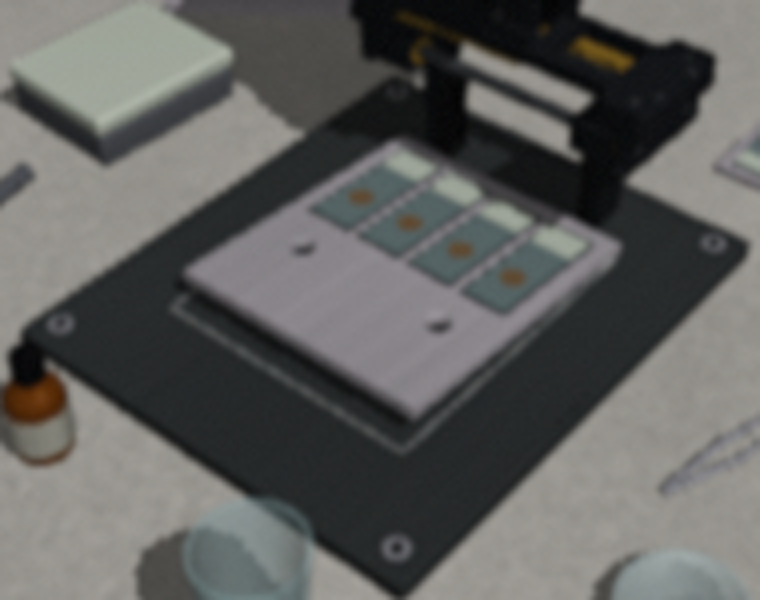

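```bash
cat > fits.py <<'E'
from fitw import *
def fits(pts,rp,f=4.6,u0=250,v0=150,lift=.012,s=[.5636,.0427,-.011]):
    g=lambda D:(np.array([d[0] for d in D]),(np.array([d[1:] for d in D],float)+.5)/f+[u0,v0]-.5)
    L,uv=g(rp); off=(uv-proj("side",stage(s,L))).mean(0)
    L2,uv2=g(pts)
    r=lambda c:(proj("side",carrier(c,L2,lift))+off-uv2).ravel()
    q=least_squares(r,[.55,.04,0]); print(off.round(2),q.x.round(4),"rel",rel(s,q.x),r(q.x).round(2))
E
python3 - <<'E'
from fits import *
fits([(T(cx,cy,.006),543,121),(T(cx,-cy,.006),577,317),(T(.03,.045,.006),441,165),(T(.03,-.045,.006),455,282)],[(T(rx,-ry),598,348),(T(X,Y),649,97),(T(X,-Y),736,425)])
E
```

```text
[0.97 1.68] [ 0.5571  0.0473 -0.0184] rel (array([-6.50494499,  4.50508469]), np.float64(-0.007419757623219753)) [-0.22  0.57 -0.04 -0.36  0.27  0.18 -0.01 -0.23]
```

Call:
{"api": "jog_arm", "payload": {"plan": [[0, -1, 0, 0, 0, 0, 88], [0, -2, 0, 0, 0, 0, 88], [0, -3, 0, 0, 0, 0, 88], [0, -4, 0, 0, 0, 0, 88], [0, -4, 0, 0, 0, 0, 88]]}}

```text
t: 10.1
ee_pos: [0.4662, 0.0426, 0.015]
tcp_rot: [-1.203, 1.213, 1.201]
ft_force: [0.6, 0.4, 0.3]
gripper_width: 0.0883
```

```bash
python3 - <<'E'
from h import *
go([.468,.044,.0155],1.560)
im=manip.camera("side"); cv2.imwrite("pics/s11.png",cv2.resize(im[150:260,250:420,::-1],None,fx=4.6,fy=4.6,interpolation=cv2.INTER_CUBIC))
im=manip.camera("scene"); cv2.imwrite("pics/c11.png",cv2.resize(im[150:300,210:400,::-1],None,fx=4,fy=4,interpolation=cv2.INTER_CUBIC))
E
```

```text
t 10.1 pos [0.4662 0.0426 0.015 ] F [0.6 0.4 0.3]
row [-0.5, -1.8, 1.4] [0.02, -0.0, 0.02]
```

View pics/s11.png

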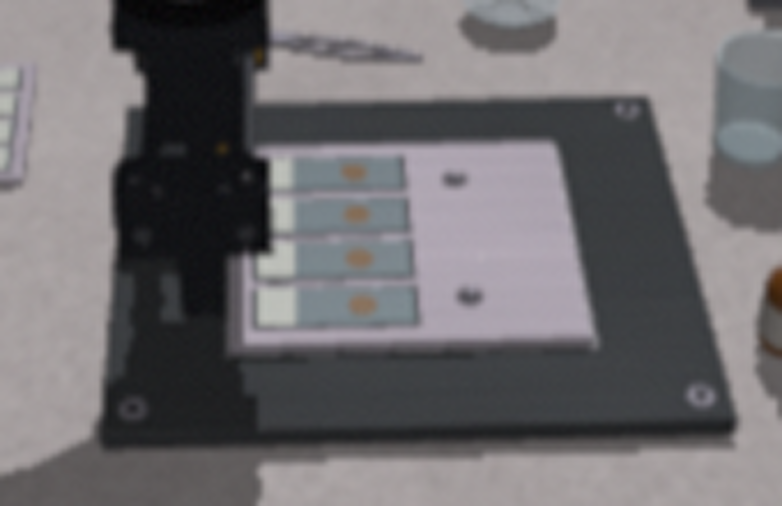

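View pics/c11.png

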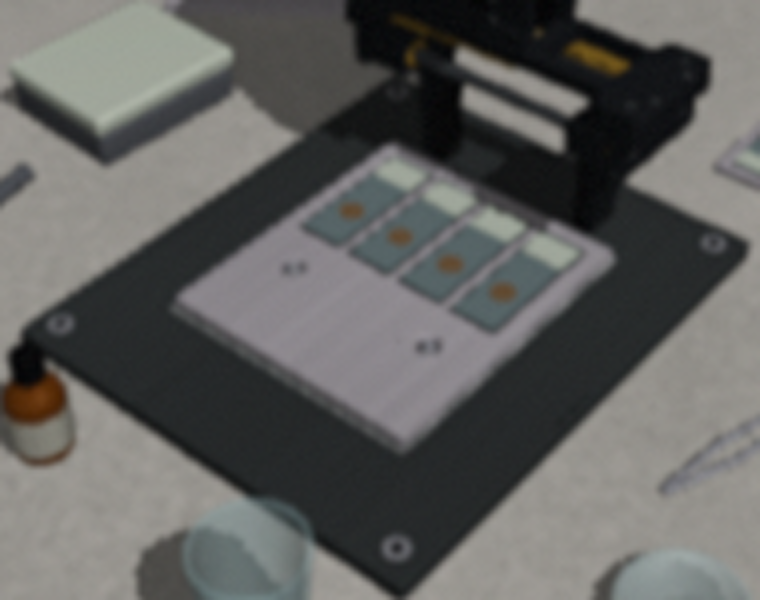

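The plate has dropped: it lies flat, the pins show in both holes at scene (293,268) and (428,346), and the contact force is near zero. I'll back away and take a wrist view to check.

Call:
{"api": "jog_arm", "payload": {"plan": [[0, 6, 0, 0, 0, 0, 88], [0, 22, 0, 0, 0, 0, 88], [-20, 40, 0, 0, 0, 0, 88], [-70, 45, 0, 0, 0, 0, 88], [-120, 45, 0, 0, 0, 0, 88]]}}

```text
t: 10.7
ee_pos: [0.4186, 0.0434, 0.1356]
tcp_rot: [-1.2, 1.215, 1.205]
ft_force: [0.5, -0.4, 0.1]
gripper_width: 0.0878
```

Call:
{"api": "jog_arm", "payload": {"plan": [[-50, 0, 0, 0, 0, 0, 88], [-100, 0, 0, 0, 0, 0, 88], [-100, -50, 0, 0, 0, 0, 88], [-100, -100, 0, 0, 0, 0, 88], [-100, -145, 0, 0, 0, 0, 88]]}}

```text
t: 11.2
ee_pos: [0.567, 0.0419, 0.2351]
tcp_rot: [-1.203, 1.213, 1.201]
ft_force: [-0.5, -0.1, -1.2]
gripper_width: 0.0881
```

Call:
{"api": "jog_arm", "payload": {"plan": [[0, 0, 0, 0, 0, 0, 88], [0, 0, 0, 0, 0, 0, 88], [0, 0, 0, 0, 0, 0, 88]]}}

```text
t: 11.5
ee_pos: [0.5644, 0.042, 0.2346]
tcp_rot: [-1.202, 1.214, 1.203]
ft_force: [0.0, 0.3, 0.0]
gripper_width: 0.0879
```

```bash
python3 - <<'E'
from h import *
o=manip.get_obs(); np.save("o12.npy",o,allow_pickle=True); print(o["ee_pos"],o["ft_force"])
im=manip.camera("wrist"); cv2.imwrite("pics/w12c.png",cv2.resize(im[0:290,160:480,::-1],None,fx=2.0,fy=2.0,interpolation=cv2.INTER_CUBIC))
im=manip.camera("side"); cv2.imwrite("pics/s12.png",im[:,:,::-1])
E
```

```text
[0.56444063 0.04197372 0.23464346] [0.0274198  0.29233367 0.01292726]
```

View pics/w12c.png

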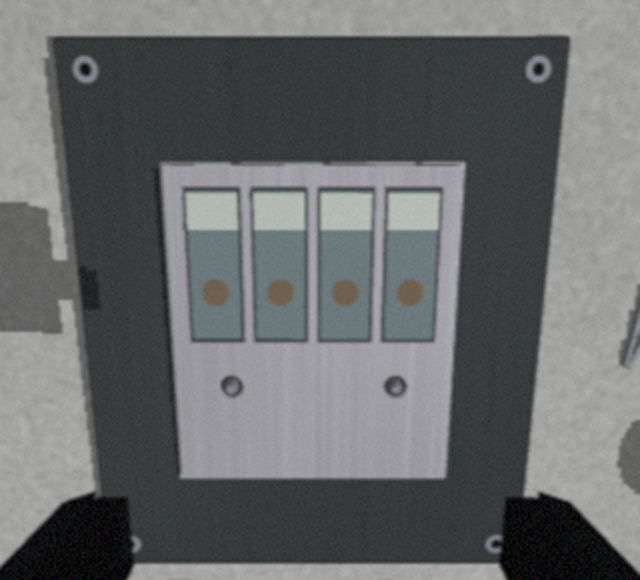

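View pics/s12.png

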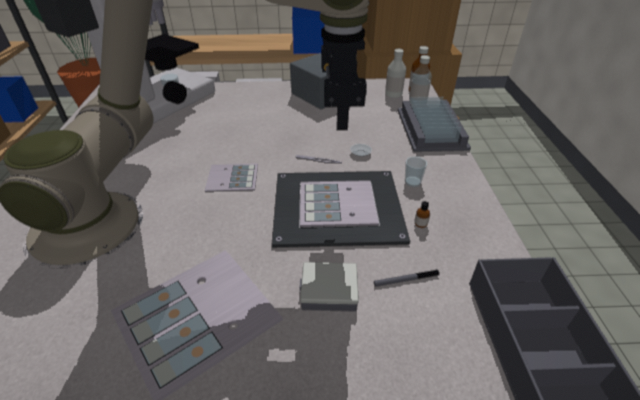

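The plate covers the white rectangle. Pins sit inside both holes at crop (232,386) and (395,386). I'll check flatness numerically before handing in.

```bash
python3 - <<'E'
from fitw import *
o=np.load("o12.npy",allow_pickle=True).item()
C=[(T(-cx,-cy,.006),160,162),(T(-cx,cy,.006),465,162),(T(cx,cy,.006),446,478),(T(cx,-cy,.006),181,478),(T(.03,-.045,.006),232,386),(T(.03,.045,.006),395,386)]
for l in (0,.012): fit(o,[],C,2,160,0,lift=l,fixS=[.5636,.0427,-.011])
E
```

```text
v [ 0.56    1.145   0.1406  0.5618  0.0427 -0.0077  0.0183  0.5499]
rel mm,rad (array([-1.82556136, -0.05785853]), np.float64(0.0032973501084328236))
C [[0.97, 0.79], [-0.66, 0.68], [-0.83, -0.58], [0.82, -0.38], [-0.35, -0.39], [0.18, -0.5]]
v [ 0.56    0.8171 -0.6132  0.5617  0.0426 -0.0074  0.0059 -0.5045]
rel mm,rad (array([-1.90363216, -0.08320219]), np.float64(0.0036014238828884163))
C [[0.88, -0.77], [-0.69, -0.93], [1.13, 2.04], [-1.2, 2.29], [-1.28, 0.03], [1.01, -0.1]]
```

Flat fits better than tilted, but residuals near 0.8 px are larger than I want. I'll look closer for any gap under the far edge.

```bash
python3 - <<'E'
from fitw import *
o=np.load("o12.npy",allow_pickle=True).item()
im=cv2.imread("pics/w12c.png")
s=[.5636,.0427,-.011]
pr=lambda L:((proj("wrist",L,o)+.5-[160,0])*2-.5).round(1).tolist()
print("stage corners",pr(stage(s,[T(-X,-Y),T(-X,Y)])))
# width test: near & far width ratio -> height, using stage near width 
C=[(T(-cx,-cy,.006),160,162),(T(-cx,cy,.006),465,162),(T(cx,cy,.006),446,478),(T(cx,-cy,.006),181,478)]
im=manip.camera("scene"); cv2.imwrite("pics/c13.png",cv2.resize(im[185:270,245:375,::-1],None,fx=6,fy=6,interpolation=cv2.INTER_CUBIC))
im=manip.camera("side"); cv2.imwrite("pics/s13.png",cv2.resize(im[170:240,285:390,::-1],None,fx=7,fy=7,interpolation=cv2.INTER_CUBIC))
E
```

```text
stage corners [[52.7, 33.4], [574.2, 35.2]]
```

View pics/c13.png

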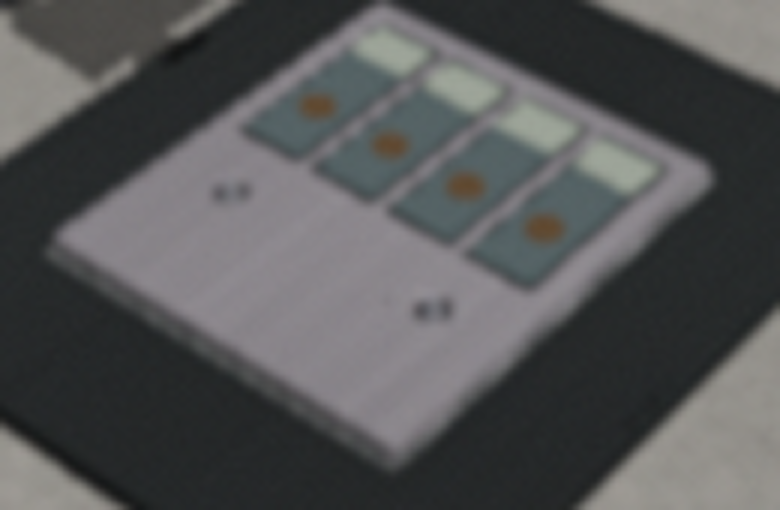

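View pics/s13.png

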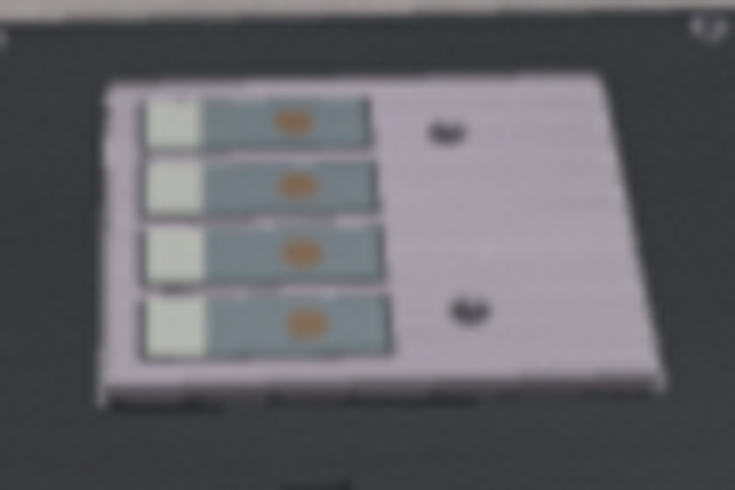

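```bash
python3 - <<'E'
from fitw import *
D={"side":(7,285,170,[(T(-cx,cy,.006),108,80),(T(cx,cy,.006),602,75),(T(cx,-cy,.006),662,377),(T(-cx,-cy,.006),102,388),(T(.03,.045,.006),447,131),(T(.03,-.045,.006),469,310)]),
"scene":(6,245,185,[(T(-cx,-cy,.006),384,3),(T(-cx,cy,.006),712,172),(T(cx,cy,.006),394,460),(T(cx,-cy,.006),50,243)])}
def r(v,free=True):
    out=[]
    for i,n in enumerate(D):
        f,u0,v0,L=D[n]; l=np.array([a[0] for a in L]); uv=(np.array([a[1:] for a in L],float)+.5)/f+[u0,v0]-.5
        out.append((proj(n,carrier(v[:3],l,v[3]))+v[4+2*i:6+2*i]-uv).ravel())
    return np.concatenate(out+[v[4:]*.5])
for L in (None,0,.004,.008,.012):
    if L is None: q=least_squares(r,np.r_[.56,.04,0,0,0,0,0,0]); print(q.x.round(4),q.cost)
    else: q=least_squares(lambda w:r(np.r_[w[:3],L,w[3:]]),np.r_[.56,.04,0,0,0,0,0]); print(L,q.cost)
E
```

```text
[ 0.5656  0.0404 -0.0137 -0.0012 -0.101   0.0783  1.0391  0.2235] 2.3974052696068826
0 2.584683827926155
0.004 5.908529239057077
0.008 13.494527423161122
0.012 25.494714350644823
```

The free fit gives a far-edge lift of -1 ± about 2 mm, so the plate is flat and seated. The arm is clear, so I'm handing in.

```bash
python3 -c "
from workcell import manip
print(manip.job_done(), manip.get_obs()['t'])"
```

```text
the job is handed in; nothing more can be done
the job is handed in; nothing more can be done
```

The carrier is seated: both holes are over the pins and the plate lies flat on the bed. I handed the job in with the arm clear, at about 12 s of the 64 s allowed.

**What I did:** I used the middle-sized carrier, the one on the stage; the large and small ones on the bench were decoys. With both open fingertips I pushed its right edge about 10 mm along +y. I then pushed its near edge about 21 mm along +x until it dropped, and backed off and up. The plate was only pushed, never lifted, and forces at my checks stayed under about 5 N.

**Last checks:**
- **Pins:** they show inside both holes in the wrist and scene views.
- **Flatness:** the far-edge lift came out at -1 mm in the combined side and scene fit, within measurement error, and tilted poses fitted clearly worse.
- **Surroundings:** the other items look unmoved in the side view, judged by eye. The force reading after retreat was about zero.

**What disagreed:**
- The last wrist-camera fit put the carrier 1.8 mm short in x, slightly more than the 1.5 mm play. It had about 0.8 px residuals, and the side and scene fit put the carrier about 2 mm past centre instead, so I took it as calibration error.
- One side-camera fit during the push showed a 4.5 mm y offset. The closer wrist view taken before the push showed none, and the drop agreed with the wrist view.

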